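Lock the model carriage with its locating pin

ROBOT

A 6-joint arm with a two-finger parallel gripper is mounted at the origin on a cart in front of the work surface, level with it; the furniture and walls round the work are solid. World frame = base frame: x ahead of the robot, y to its left, z up, the work surface at z = 0. Lengths are in mm, angles in degrees, forces in N, time in s.
With the tool pointing down it reaches from about 300 to 775 mm from the base axis. Payload 14.6 kg.
Tool frame: the origin (TCP) lies on the front face of the gripper's body, between the roots of the fingers; the fingertips stand 97 mm ahead of it and the grasp point (between the pads) lies bot.hold_point_z ahead of it (bot.hold_point_z is the distance from the TCP to the grasp point, in mm); z points along the fingers, y is the line along which they close (so a half turn about z gives the same grasp; the last joint's range is limited). The gripper opens to 94 mm and grips with 3 to 60 N. Pads are 16 mm wide; open, the fingers measure 119 mm over their backs; the gripper's body (75 mm by 177 mm) begins 78 mm behind the grasp point.
Start: joints at [62.303, 17.183, 87.147, -0, 75.671, -3.816], TCP at [222.657, 502.906, 302.646] pointing down, gripper open.
Joint ranges: [-173.82, 173.82], [-45.26, 126.66], [13.44, 144.39], [-59.66, 239.66], [0, 175.72], [-146.38, 146.38]. Speed limits (degrees/s): [127.2, 127.2, 147.25, 180, 180, 180].

INTERFACE

Orientations are given as a 3x3 rotation matrix whose columns are the frame's x, y, z axes.
In Python, from cell import bot, cams gives the robot as it stands. The module is installed in compiled form; this text tells all that it offers.
- The arm moves only by the shell command python3 -m crank 'ROWS' [FORCE]. ROWS is a JSON object whose one key "targets" holds a list that holds one entry, the list of rows, each a list of 7 numbers: the turn, a rotation vector about the world's x, y, z in degrees, then the shift along the world's x, y, z in m, then the closure, from -1 (fully open) to 1 (shut). A call has 1 to 5 rows; each row is the pose to reach, as a shift and turn from the pose commanded when the call began; what a row does not reach only later rows make up. A row lasts 1/10 s, in which the tool goes at most 50 mm and 8.59 degrees, less where a joint would pass 70% of its speed; a pose out of reach is approached as far as the arm can. A call with a gripper value outside its range is refused whole. The fingers move at their own pace and stop on an object; FORCE is the grip in N (left out, the last holds). Time passes only in rows, so rows that repeat a pose let the fingers close. It gives the time, the measured TCP pose, the force, the opening and the grip force at its end, in the units of the state.
- bot.get_state(): the state, without advancing time (a new reading comes with each control period).
- cams.get_image(name): name is "scene" or "top"; returns a dict with "frame" (400x640x3 uint8, blue, green, red), "depth" (400x640 float32, mm along the optical axis (not along the pixel's ray), 0 where there is no reading), "fx", "fy", "cx", "cy" (pixels), "pose" (4x4, takes a point from camera to world coordinates). Camera axes: x right, y up, looking along -z (the intrinsics and any distortion apply to the point x, -y, -z); pixel columns grow to the right and rows downward; lengths in mm; the calibration is good to about 2 mm. A picture is of the moment at which its call begins.
- bot.sign_off(): hands the job in; it is judged then, once.
The state is a dict: "clock": time; "qpos": joint angles; "joint_velocities": joint speeds; "joint_torque": joint torques, N m; "position": TCP position; "orientation": TCP orientation; "contact_force": force on the tool from outside, world axes, zero at the start; "wrist_torque": the same for the moment, N m; "finger_gap": opening from 0.0 (shut) to 1.0 (fully open); "grip_force": force on a finger pad.
Only numpy, scipy, OpenCV 4.12 (cv2) and the standard library are available. Lean on these libraries where they do the work, as an engineer would, in place of code of your own. Each camera call takes 0.05 s, during which the arm holds its last target. There are 200 camera calls.

TASK

Slide the carriage that carries the plaster model along its base until the hole in its plate lines up with the hole in the base. Then take the longer of the two steel locating pins from the wooden rack and put it down through both holes until its collar sits flat on the plate. Leave the short pin standing in the rack.

Things in the scene. Friction and masses are not known exactly. Their poses are not given: they have to be found in the camera images.
- base_hole (a point): Centre of the mouth of the 28 mm round hole through the fixed aluminium slide base (120 x 240 mm), at the base's top face, 40 mm above the worktop. Site's y axis runs along the slide, z up; the base is turned up to 0.3 rad. The hole lies near the base's -y end and is uncovered at the start. The strip across that end stands 20 mm too far on to serve as a stop for lining up.
- plate_hole (a point): Centre of the 28 mm hole (36 mm at its rim) in the sliding carriage's steel plate, at the plate's top, 54 mm above the worktop. Axes as base_hole; starts 45 to 85 mm from it towards +y. Slides with 2 N friction, stays put. Black round knob to grip, 24 mm wide: on the carriage 128 mm from this point along +y, from 22 to 66 mm above it. Fixed cast between, 39 to 97 mm along y, up to 36 mm high.
- long_pin: Longer steel pin, upright, loose, 0.1 to 0.16 kg. Origin: centre of its foot, z up. From the foot up: shank 18 mm wide, 54 long (tapered 10 mm nose); collar 46 wide, 5 thick; round grip 22 wide, 46 long; top at 105. At the start it stands in either hole of the fixed wooden rack (70 x 170 x 40 mm), foot 10 mm above the worktop, in a hole 30 mm deep, so it stands higher than the short pin.
- short_pin: Short steel pin of the same shape, but its shank is only 18 mm (too short to reach the base); top 69 mm above its foot. Origin: centre of its foot, z up. It stands in the rack's other hole, 100 mm from the long pin, collar down on the rack, its top 91 mm above the worktop.
Mind the look-alikes: they are no part of the job. Leave any blue or red look-alike of the long_pin alone.

How it is judged (in metres and radians):
On the way:
1. the hole in the carriage's plate is lined up with the hole in the base, within 10 mm (horizontal distance between plate_hole and base_hole below 0.01 m), for 0.2 s.
At the end, for the whole second after the job is handed in: Holes lined up within 12 mm; the long pin at rest through both, foot at least 25 mm below the base's top face and within 13 mm of its hole's axis, collar within 6 mm of the plate, upright within 10 degrees; the short pin within 20 mm of where it stood in the rack (horizontal distance between plate_hole and base_hole below 0.012 m and horizontal distance between long_pin and base_hole below 0.013 m and z of long_pin in the frame of base_hole below -0.025 m and z of long_pin in the frame of plate_hole below -0.048 m and angle between long_pin's own z axis and vertical below 0.175 rad and linear speed of long_pin below 0.02 m/s and distance of short_pin from where it was at the start of the episode below 0.02 m); the robot touches nothing.
It also fails if it takes over 58 s, if anything falls off the work surface, if the arm or the gripper's body presses on something with over 40 N, if the wrist force passes 120 N, or if a joint passes its speed limit or range.

## Working session

There is one attempt and no reset: what is moved stays moved. The work goes in short steps, Python scripts to look and compute and a shell command to move; the robot and the scene stay as the last step left them, time stands still between calls to the robot, and variables do not carry over. Pictures are saved under pics/ and viewed, at most 10 in all, crops included, and the job is handed in when it is done.

```bash
mkdir -p pics
cat > h.py <<'E'
import numpy as np, cv2, pickle
from cell import bot, cams
def grab(n):
    d=cams.get_image(n); pickle.dump(d,open(f'pics/{n}.pkl','wb')); return d
def load(n): return pickle.load(open(f'pics/{n}.pkl','rb'))
def ray(d,u,v):
    P=np.array(d['pose']); r=np.array([(u-d['cx'])/d['fx'],-(v-d['cy'])/d['fy'],-1.])
    return P[:3,3],P[:3,:3]@r
def onz(d,u,v,z):
    o,r=ray(d,u,v); return o+r*(z-o[2])/r[2]
def pt(d,u,v):
    o,r=ray(d,u,v); return o+r*d['depth'][int(v),int(u)]
def cloud(d):
    v,u=np.mgrid[0:400,0:640]; P=np.array(d['pose'])
    r=np.stack([(u-d['cx'])/d['fx'],-(v-d['cy'])/d['fy'],-np.ones(u.shape)],-1)@P[:3,:3].T
    return P[:3,3]+r*d['depth'][...,None]
E
python3 - <<'E'
from h import *
print(bot.hold_point_z,bot.get_state())
for n in('scene','top'):
    d=grab(n); print(n,[k for k in d],d['fx'],d['cx'],d['cy'],np.round(d['pose'],3)); cv2.imwrite(f'pics/{n}0.png',d['frame'])
E
```

```text
78.39999999999999 {'clock': 0.0, 'qpos': array([ 6.23020410e+01,  1.72137241e+01,  8.71817978e+01,  1.50227519e-04,
        7.56693197e+01, -3.81638118e+00]), 'joint_velocities': array([ 7.97193447e-02,  6.69900731e-02,  2.91161378e-02,  1.27646269e-01,
        6.15919912e-05, -1.07875261e-01]), 'joint_torque': array([ 6.63431565e-04, -5.31815815e+01, -3.52724719e+01,  7.09097763e-02,
        2.45465885e-02, -1.37201005e-04]), 'position': array([222.59862516, 502.76731568, 302.09344054]), 'orientation': array([[-9.14383888e-01,  4.04847904e-01, -5.28275012e-04],
       [ 4.04848242e-01,  9.14383344e-01, -1.00083731e-03],
       [ 7.78589832e-05, -1.12902072e-03, -9.99999360e-01]]), 'contact_force': array([0.00779553, 0.39092181, 0.16225292]), 'wrist_torque': array([ 0.03771478, -0.03023396,  0.03246359]), 'grip_force': 0.0, 'finger_gap': 1.0042359306558322}
scene ['frame', 'depth', 'fx', 'fy', 'cx', 'cy', 'pose'] 504.7281896151454 324.1610726747846 196.95341106906187 [[ 7.26000e-01  3.65000e-01 -5.83000e-01 -1.22879e+02]
 [-6.88000e-01  4.04000e-01 -6.03000e-01 -5.51261e+02]
 [ 1.50000e-02  8.39000e-01  5.44000e-01  6.44070e+02]
 [ 0.00000e+00  0.00000e+00  0.00000e+00  1.00000e+00]]
top ['frame', 'depth', 'fx', 'fy', 'cx', 'cy', 'pose'] 520.3477628178347 330.2679506721087 194.82873899948842 [[ 8.000000e-03  9.930000e-01 -1.170000e-01  3.564450e+02]
 [-1.000000e+00  1.000000e-02  1.400000e-02  1.019510e+02]
 [ 1.500000e-02  1.160000e-01  9.930000e-01  1.224944e+03]
 [ 0.000000e+00  0.000000e+00  0.000000e+00  1.000000e+00]]
```

View pics/scene0.png

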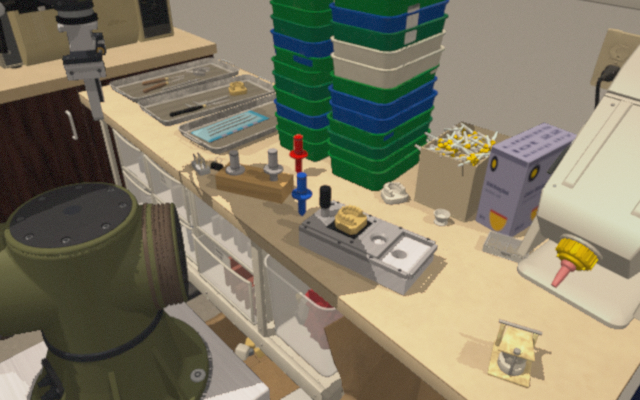

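View pics/top0.png

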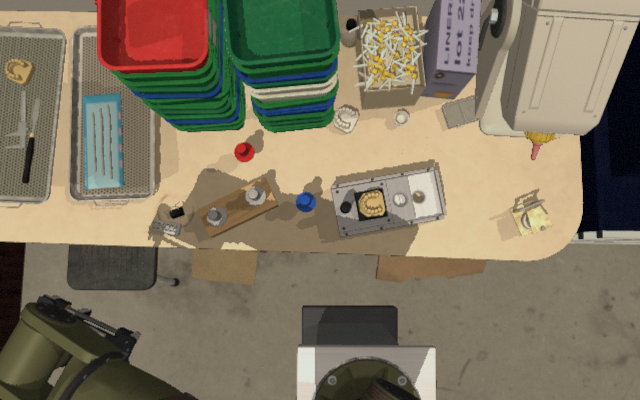

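The scene view shows the rack pins at about (235,160) and (273,160), the knob at (325,195) and the plate hole at (379,238). In the top view the pins are at (216,215) and (255,195), the knob at (346,207) and the plate hole at (400,199). I'll zoom in for detail.

Run:
```python
from h import *
a=load('top')['frame'];b=load('scene')['frame']
A=cv2.resize(a[150:250,190:450],None,fx=3,fy=3,interpolation=cv2.INTER_CUBIC)
B=cv2.resize(b[140:295,190:450],None,fx=3,fy=3,interpolation=cv2.INTER_CUBIC)[:, :780]
cv2.imwrite('pics/z.png',np.vstack([A,B[:299]])); cv2.imwrite('pics/z2.png',B)
c=cloud(load('top'))
for u,v in [(216,215),(255,195),(346,207),(400,199),(390,205),(408,190),(425,182),(425,195),(418,197)]: print(u,v,c[v,u].round(1))
```

```text
216 215 [443.  335.2  88.7]
255 195 [484.7 247.9 115.3]
346 207 [ 356.4  102.  1224.9]
400 199 [487.2 -74.3  41.8]
390 205 [472.1 -49.9  52.3]
408 190 [506.6 -90.8  54.2]
425 182 [ 527.5 -132.7   39.6]
425 195 [ 497.4 -132.5   38.7]
418 197 [ 497.1 -123.6   -1.1]
```

View pics/z.png

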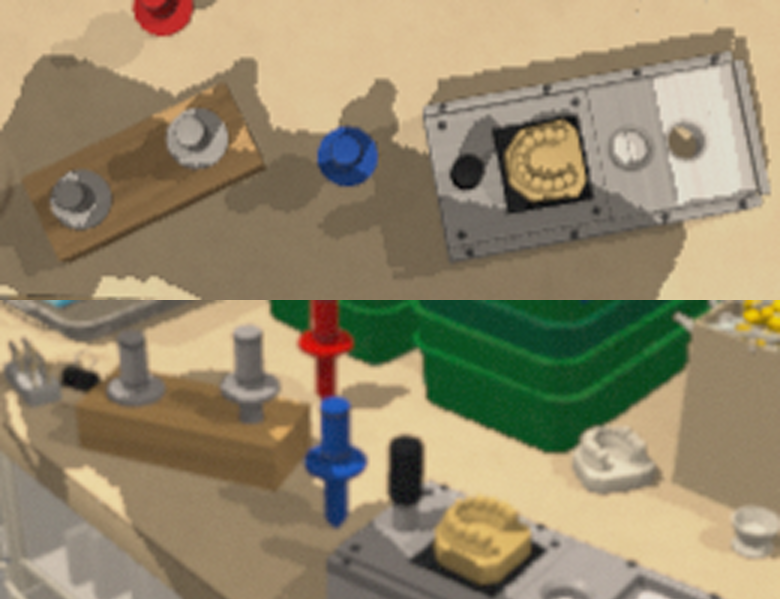

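View pics/z2.png

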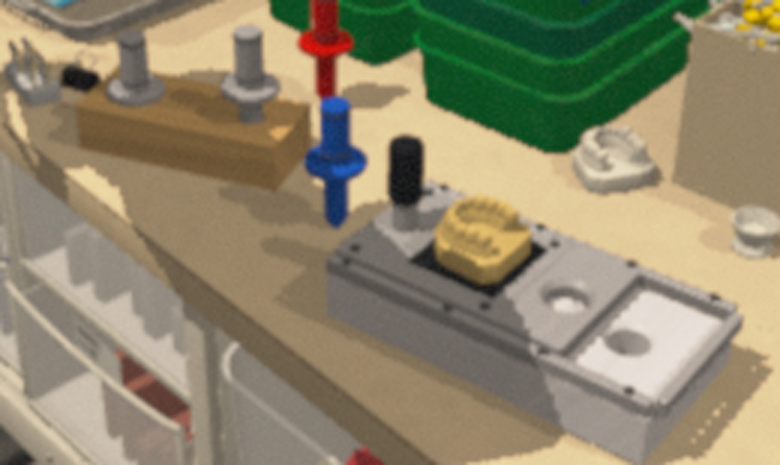

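Right-hand rack pin (top view 255,195) is the long one: its top is at z≈115, against about 89 for the left pin. The blue look-alike stands between the rack and the base at (305,203). Plate hole is near (400,199.5) and base hole near (418.5,196.5).

```bash
cat > m.py <<'E'
from h import *
def ell(d,u0,v0,R,z,thr):
    # hole centre: dark/edge contour nearest (u0,v0), sub-pixel by 4x enlargement
    g=cv2.cvtColor(d['frame'],cv2.COLOR_BGR2GRAY).astype(np.float32)
def two(a,ua,b,ub):
    o1,r1=ray(a,*ua);o2,r2=ray(b,*ub)
    s=np.linalg.lstsq(np.c_[r1,-r2],o2-o1,rcond=None)[0]
    p,q=o1+s[0]*r1,o2+s[1]*r2
    return (p+q)/2,np.linalg.norm(p-q)
E
python3 - <<'E'
from m import *
t,s=load('top'),load('scene'); f=lambda U,V,v0:((U+.5)/3-.5+190,(V+.5)/3-.5+v0)
for n,a,b,z in [('plate',(630,149),(567,299),54),('base',(686,140),(628,343),40)]:
    ua=f(*a,150);ub=f(*b,140); print(n,two(t,ua,s,ub),onz(t,*ua,z),onz(s,*ub,z))
# base outline from depth of top, and holes / heads by depth masks
for n,d in(('top',t),('scene',s)):
    c=cloud(d); x,y,z=c[...,0],c[...,1],c[...,2]
    m=(x>400)&(x<580)&(y>-220)&(y<100)&(z>30)&(z<62)
    k=cv2.connectedComponentsWithStats(m.astype(np.uint8)); i=1+np.argmax(k[2][1:,4])
    r=cv2.minAreaRect(c[k[1]==i][:,:2].astype(np.float32)); print(n,'base rect',r)
    for nm,(cx,cy),zr in [('knob',(450,60),(85,130)),('long',(482,248),(100,125)),('short',(443,335),(78,98)),('longcollar',(482,248),(55,80)),('blue',(468,141),(60,120)),('bluealltop',(468,141),(90,120))]:
        q=c[(abs(x-cx)<40)&(abs(y-cy)<40)&(z>zr[0])&(z<zr[1])]
        if len(q): e,rad=cv2.minEnclosingCircle(q[:,:2].astype(np.float32)); print(n,nm,len(q),np.round(e,1),round(rad,1),q.mean(0).round(1),np.percentile(q[:,2],[5,90]).round(1))
    hs=c[(abs(x-497)<40)&(y<-95)&(y>-150)&(z<25)]; print('basehole px',len(hs))
# knob by black mask both views, top of head
for n,d,w in(('top',t,(335,195,360,220)),('scene',s,(312,178,340,215))):
    u0,v0,u1,v1=w; g=d['frame'][v0:v1,u0:u1].max(2)<45
    k=cv2.connectedComponentsWithStats(g.astype(np.uint8)); i=1+np.argmax(k[2][1:,4]); print(n,'knob',k[2][i],k[3][i]+[u0,v0])
E
```

```text
plate (array([485.87178021, -72.54805096,  52.09027428]), np.float64(1.5994729408137407)) [485.07916185 -71.69819134  54.        ] [484.62015134 -74.52072753  54.        ]
base (array([ 494.53282072, -117.48655555,   38.50594883]), np.float64(1.0938955773201646)) [ 493.96874191 -116.81061937   40.        ] [ 493.50190866 -118.85367344   40.        ]
top base rect ((482.282470703125, -47.62400817871094), (120.814697265625, 249.3309783935547), 10.711945533752441)
top knob 110 [462.7  53.4] 12.1 [461.5  53.7 116.4] [ 96.6 121.6]
top long 92 [489.3 253.3] 11.3 [488.7 252.6 113.4] [108.2 116.6]
top short 86 [444.9 342.7] 11.2 [444.2 341.8  89.5] [85.  92.6]
top longcollar 220 [489.1 253.6] 23.1 [487.3 250.8  68.6] [65.  71.1]
top blue 155 [478.  141.2] 22.3 [476.3 141.3  86.3] [ 60.2 106.1]
top bluealltop 86 [478.  141.5] 11.2 [477.4 141.5 104.3] [100.5 107.3]
basehole px 98
scene base rect ((480.97943115234375, -48.41642761230469), (125.14241790771484, 250.8721466064453), 10.010290145874023)
scene knob 236 [461.8  52.4] 13.3 [459.1  47.4 107.6] [ 87.9 122.1]
scene long 100 [490.  250.7] 12.3 [487.  248.4 111.3] [101.  117.4]
scene short 83 [442.8 341.3] 13.2 [443.1 337.3  88.2] [79.  93.9]
scene longcollar 165 [489.6 250.9] 24.9 [485.9 246.6  70.7] [57.3 74.7]
scene blue 330 [478.1 137.9] 24.9 [474.6 136.2  79.4] [ 60.7 106.5]
scene bluealltop 107 [476.1 139.9] 12.4 [475.2 137.  101.7] [ 91.2 108.2]
basehole px 24
top knob [ 5  7 11 11 89] [345.26966292 207.        ]
scene knob [  9   9   9  21 183] [324.96174863 196.89617486]
```

Both views agree:

| Thing | Position (mm) |
|---|---|
| Knob | (462.5, 53), top at about 121 |
| Plate hole | (485, -73) |
| Base hole | (493.8, -117.8) |
| Long pin | (489.5, 252) |

Base yaw is about 10.6°, so I'll use a tool yaw of 10.5° with the fingers closing across the slide.

```bash
python3 -m crank '{"targets":[[[0,0,-6,0.020,-0.038,0,-1],[0,0,-12,0.040,-0.076,0,-1],[0,0,-18,0.060,-0.114,0,-1],[0,0,-24,0.080,-0.152,0,-1],[0,0,-28,0.100,-0.190,0,-1]]]}' 
python3 -m crank '{"targets":[[[0,0,-6,0.020,-0.038,0,-1],[0,0,-12,0.040,-0.076,0,-1],[0,0,-18,0.060,-0.114,0,-1],[0,0,-24,0.080,-0.152,0,-1],[0,0,-27.6,0.100,-0.190,0,-1]]]}'
python3 -m crank '{"targets":[[[0,0,0,0.020,-0.035,0,-1],[0,0,0,0.040,-0.070,0,-1],[0,0,0,0.040,-0.070,0,-1],[0,0,0,0.040,-0.070,0,-1]]]}'; python3 -c "
from cell import bot;s=bot.get_state();print(s['position'],s['orientation'],s['qpos'])"
```

```text
clock: 0.6
position: [323.0, 311.3, 302.5]
orientation: [[-0.614, 0.789, -0.0], [0.789, 0.614, -0.0], [-0.0, -0.0, -1.0]]
contact_force: [-0.3, 0.5, -0.4]
finger_gap: 0.998
grip_force: 0.0
clock: 1.1
position: [423.1, 121.2, 302.6]
orientation: [[-0.178, 0.984, -0.0], [0.984, 0.178, 0.0], [0.0, -0.0, -1.0]]
contact_force: [-0.5, 0.6, 0.5]
finger_gap: 0.998
grip_force: 0.0
clock: 1.5
position: [462.6, 52.5, 302.2]
orientation: [[-0.181, 0.984, -0.001], [0.984, 0.181, 0.0], [0.0, -0.001, -1.0]]
contact_force: [-0.9, 0.4, 0.3]
finger_gap: 1.0
grip_force: 0.0
[462.60714721  52.49905321 302.22540051] [[-1.80897980e-01  9.83501339e-01 -1.01860379e-03]
 [ 9.83501823e-01  1.80898181e-01  1.07676798e-04]
 [ 2.90163847e-04 -9.82320166e-04 -9.99999475e-01]] [ 1.96267083e+00  6.38464271e+00  1.00224665e+02  8.51751810e-03
  7.34488091e+01 -8.46183729e+00]
```

Commanded pose is now (462.7, 52.9, 302.6). Going down 121 mm and closing gently.

```bash
python3 -m crank '{"targets":[[[0,0,0,0,0,-0.040,-1],[0,0,0,0,0,-0.075,-1],[0,0,0,0,0,-0.105,-1],[0,0,0,0,0,-0.121,-1],[0,0,0,0,0,-0.121,-1]]]}' 
python3 -m crank '{"targets":[[[0,0,0,0,0,0,0.2],[0,0,0,0,0,0,0.6],[0,0,0,0,0,0,0.8],[0,0,0,0,0,0,1],[0,0,0,0,0,0,1]]]}' 15
python3 -m crank '{"targets":[[[0,0,0,0,0,0,1],[0,0,0,0,0,0,1],[0,0,0,0,0,0,1],[0,0,0,0,0,0,1],[0,0,0,0,0,0,1]]]}' 15
```

```text
clock: 2.0
position: [461.4, 54.0, 179.9]
orientation: [[-0.184, 0.983, -0.004], [0.983, 0.184, -0.0], [0.001, -0.004, -1.0]]
contact_force: [-0.0, 0.5, 1.3]
finger_gap: 1.0
grip_force: 0.0
clock: 2.5
position: [462.7, 52.9, 182.0]
orientation: [[-0.183, 0.983, 0.001], [0.983, 0.183, 0.0], [-0.0, 0.001, -1.0]]
contact_force: [0.4, -0.3, -0.1]
finger_gap: 0.612
grip_force: 0.0
clock: 3.0
position: [462.2, 52.8, 181.5]
orientation: [[-0.183, 0.983, -0.002], [0.983, 0.183, -0.0], [0.0, -0.002, -1.0]]
contact_force: [-6.0, -0.6, 3.6]
finger_gap: 0.251
grip_force: 15.0
```

Knob gripped, gap 23.6 mm. Sliding about 45.6 mm along the axis, which is (+8.4, -44.8) mm.

```bash
python3 -m crank '{"targets":[[[0,0,0,0.0019,-0.010,0,1],[0,0,0,0.0037,-0.020,0,1],[0,0,0,0.0056,-0.030,0,1],[0,0,0,0.0075,-0.040,0,1],[0,0,0,0.0084,-0.0448,0,1]]]}' 25
python3 -m crank '{"targets":[[[0,0,0,0,0,0,1],[0,0,0,0,0,0,1],[0,0,0,0,0,0,1]]]}'
python3 - <<'E'
from h import *
for n in('scene','top'):
    d=grab(n)
    w=(360,220,450,290) if n=='scene' else (380,160,450,220)
    cv2.imwrite(f'pics/{n}2.png',cv2.resize(d['frame'][w[1]:w[3],w[0]:w[2]],None,fx=8,fy=8,interpolation=cv2.INTER_CUBIC))
E
```

```text
clock: 3.5
position: [470.7, 7.5, 181.5]
orientation: [[-0.182, 0.983, -0.002], [0.983, 0.182, 0.0], [0.0, -0.002, -1.0]]
contact_force: [-5.6, 0.5, 4.0]
finger_gap: 0.246
grip_force: 25.0
clock: 3.8
position: [470.7, 7.7, 181.6]
orientation: [[-0.182, 0.983, -0.001], [0.983, 0.182, -0.001], [-0.0, -0.002, -1.0]]
contact_force: [-5.1, -2.8, 4.1]
finger_gap: 0.247
grip_force: 25.0
```

View pics/top2.png

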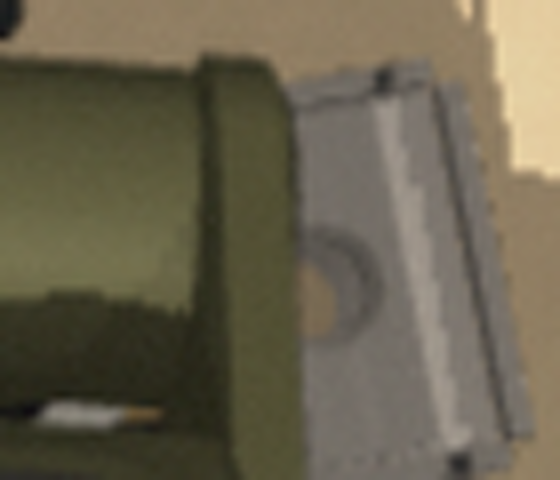

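View pics/scene2.png

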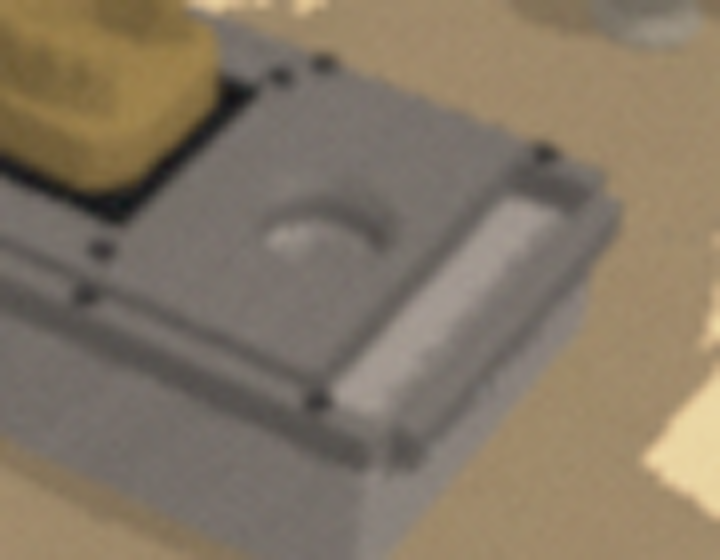

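The holes look lined up: the wood-coloured worktop shows through the hole in the top view, and the strip gap looks about right. I'll release, rise and move over the long pin, then measure again with the view clear.

```bash
python3 -m crank '{"targets":[[[0,0,0,0,0,0,0],[0,0,0,0,0,0,-1],[0,0,0,0,0,0,-1],[0,0,0,0,0,0,-1],[0,0,0,0,0,0,-1]]]}' >/dev/null
python3 -m crank '{"targets":[[[0,0,0,0,0,0.020,-1],[0,0,0,0,0,0.060,-1],[0,0,0,0,0,0.100,-1],[0,0,0,0,0,0.121,-1],[0,0,0,0,0,0.121,-1]]]}'
python3 -m crank '{"targets":[[[0,0,0,0.003,0.045,0,-1],[0,0,0,0.006,0.090,0,-1],[0,0,0,0.010,0.135,0,-1],[0,0,0,0.014,0.180,0,-1],[0,0,0,0.017,0.220,0,-1]]]}' >/dev/null
python3 -m crank '{"targets":[[[0,0,0,0.0014,0.024,0,-1],[0,0,0,0.0014,0.024,0,-1],[0,0,0,0.0014,0.024,0,-1]]]}'
python3 - <<'E'
from h import *
im=[]
for n,w in(('scene',(365,230,425,275)),('top',(390,175,450,220))):
    d=grab(n); c=cv2.resize(d['frame'][w[1]:w[3],w[0]:w[2]],None,fx=6,fy=6,interpolation=cv2.INTER_CUBIC)
    im.append(cv2.convertScaleAbs(c,alpha=1.4))
    c3=cloud(d);x,y,z=c3[...,0],c3[...,1],c3[...,2]
    for a,b,l in((40,58,'lt'),):
        pass
    m=(np.hypot(x-493.8,y+117.8)<30)&(z<49); v,u=np.nonzero(m)
    print(n,m.sum(),u.min(),u.max(),v.min(),v.max(),u.mean(),v.mean())
    q=c3[(abs(x-470)<30)&(abs(y-8)<30)&(z>112)&(z<130)]
    if len(q):print('knob',len(q),cv2.minEnclosingCircle(q[:,:2].astype(np.float32)))
cv2.imwrite('pics/z3.png',np.hstack(im))
E
```

```text
clock: 4.9
position: [471.7, 8.1, 305.5]
orientation: [[-0.183, 0.983, 0.005], [0.983, 0.183, -0.0], [-0.001, 0.005, -1.0]]
contact_force: [0.3, -0.5, -0.8]
finger_gap: 0.996
grip_force: 0.0
clock: 5.7
position: [489.2, 251.9, 301.4]
orientation: [[-0.183, 0.983, -0.002], [0.983, 0.183, -0.001], [-0.001, -0.002, -1.0]]
contact_force: [0.2, -0.1, -0.3]
finger_gap: 0.997
grip_force: 0.0
scene 129 393 415 245 263 403.37984496124034 251.47286821705427
knob 113 ((471.78778076171875, 6.171711444854736), 13.191827774047852)
top 132 413 431 184 204 419.7878787878788 195.29545454545453
knob 97 ((471.13037109375, 8.064584732055664), 11.697952270507812)
```

View pics/z3.png

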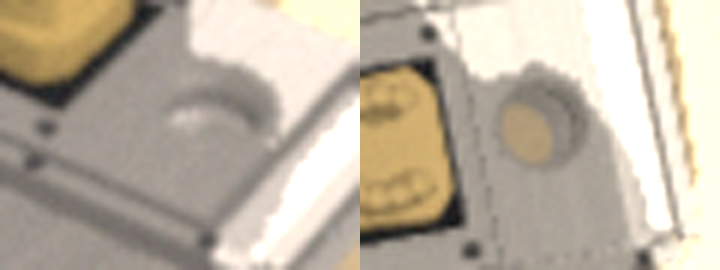

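```bash
python3 - <<'E'
from m import *
t,s=load('top'),load('scene')
a=(419.9,194.2);b=(400.9,248.3)
print(two(t,a,s,b),onz(t,*a,54),onz(s,*b,54))
for n,d in(('top',t),):
    c=cloud(d); z=c[...,2]
    # floor seen through both holes: worktop points
    q=c[(np.hypot(c[...,0]-494,c[...,1]+118)<20)&(z<12)]; print(len(q),q.mean(0),q.min(0),q.max(0))
    o=np.array(d['pose'])[:3,3]; k=(o[2]-54)/(o[2]); 
    print('mid of hole-edge overlap expected for c=(493.8,-117.8):',[ (o[:2]+(np.array([493.8,-117.8])-o[:2])*o[2]/(o[2]-h)).round(1) for h in(54,40,0)])
E
python3 -m crank '{"targets":[[[0,0,0,0,0,-0.040,-1],[0,0,0,0,0,-0.080,-1],[0,0,0,0,0,-0.110,-1],[0,0,0,0,0,-0.127,-1],[0,0,0,0,0,-0.127,-1]]]}' 
python3 -m crank '{"targets":[[[0,0,0,0,0,0,0.2],[0,0,0,0,0,0,0.6],[0,0,0,0,0,0,0.8],[0,0,0,0,0,0,1],[0,0,0,0,0,0,1]]]}' 25
python3 -m crank '{"targets":[[[0,0,0,0,0,0,1],[0,0,0,0,0,0,1],[0,0,0,0,0,0,1],[0,0,0,0,0,0,1],[0,0,0,0,0,0,1]]]}' 25
```

```text
(array([ 497.68138283, -118.46848882,   51.16490524]), np.float64(0.23061436527512377)) [ 497.25821749 -117.85164091   54.        ] [ 494.81852664 -120.59980458   54.        ]
70 [ 4.98704332e+02 -1.22988503e+02  3.76312898e-01] [ 487.47752117 -131.48429584   -4.88594361] [ 508.80410808 -113.35662943   10.91560658]
mid of hole-edge overlap expected for c=(493.8,-117.8): [array([ 500.1, -127.9]), array([ 498.4, -125.2]), array([ 493.8, -117.8])]
clock: 6.3
position: [488.9, 250.7, 173.5]
orientation: [[-0.181, 0.983, -0.004], [0.983, 0.181, -0.002], [-0.001, -0.004, -1.0]]
contact_force: [0.2, 0.1, 0.4]
finger_gap: 0.997
grip_force: 0.0
clock: 6.8
position: [489.5, 252.1, 176.1]
orientation: [[-0.183, 0.983, 0.001], [0.983, 0.183, 0.0], [0.0, 0.001, -1.0]]
contact_force: [-0.8, -0.1, -0.1]
finger_gap: 0.612
grip_force: 0.0
clock: 7.3
position: [489.5, 252.1, 175.6]
orientation: [[-0.183, 0.983, 0.0], [0.983, 0.183, 0.0], [0.0, 0.0, -1.0]]
contact_force: [0.1, 0.0, -0.4]
finger_gap: 0.229
grip_force: 25.0
```

Gripped, gap 21.5 mm, so it is the 22 mm grip. The lined-up hole measures near (495,-118.5). I'll lift 140 mm and carry the pin over.

```bash
python3 -m crank '{"targets":[[[0,0,0,0,0,0.010,1],[0,0,0,0,0,0.030,1],[0,0,0,0,0,0.060,1],[0,0,0,0,0,0.090,1],[0,0,0,0,0,0.120,1]]]}' 35
python3 -m crank '{"targets":[[[0,0,0,0,0,0.020,1],[0,0,0,0,-0.02,0.020,1],[0,0,0,0,-0.05,0.020,1],[0,0,0,0,-0.085,0.020,1],[0,0,0,0,-0.12,0.020,1]]]}' >/dev/null
python3 -m crank '{"targets":[[[0,0,0,0.001,-0.035,0,1],[0,0,0,0.002,-0.070,0,1],[0,0,0,0.003,-0.105,0,1],[0,0,0,0.004,-0.140,0,1],[0,0,0,0.005,-0.17,0,1]]]}' >/dev/null
python3 -m crank '{"targets":[[[0,0,0,0,-0.030,0,1],[0,0,0,0,-0.055,0,1],[0,0,0,0,-0.072,0,1],[0,0,0,0,-0.080,0,1],[0,0,0,0,-0.080,0,1]]]}'
python3 -m crank '{"targets":[[[0,0,0,0,0,-0.025,1],[0,0,0,0,0,-0.050,1],[0,0,0,0,0,-0.070,1],[0,0,0,0,0,-0.080,1],[0,0,0,0,0,-0.080,1]]]}'
python3 - <<'E'
from h import *
for n in('scene','top'):
    d=grab(n); 
    if n=='scene': cv2.imwrite('pics/s4.png',cv2.resize(d['frame'][130:280,320:470],None,fx=4,fy=4,interpolation=cv2.INTER_CUBIC))
E
```

```text
clock: 7.8
position: [489.2, 252.0, 297.5]
orientation: [[-0.183, 0.983, 0.0], [0.983, 0.183, 0.0], [0.0, 0.0, -1.0]]
contact_force: [-0.1, 0.3, -1.2]
finger_gap: 0.226
grip_force: 35.0
clock: 9.3
position: [494.4, -118.4, 316.0]
orientation: [[-0.181, 0.983, 0.0], [0.983, 0.181, -0.0], [-0.0, 0.0, -1.0]]
contact_force: [0.2, 0.4, -1.5]
finger_gap: 0.23
grip_force: 35.0
clock: 9.8
position: [494.3, -117.2, 235.0]
orientation: [[-0.183, 0.983, -0.002], [0.983, 0.183, 0.001], [0.001, -0.002, -1.0]]
contact_force: [0.4, -0.1, -0.6]
finger_gap: 0.226
grip_force: 35.0
```

View pics/s4.png

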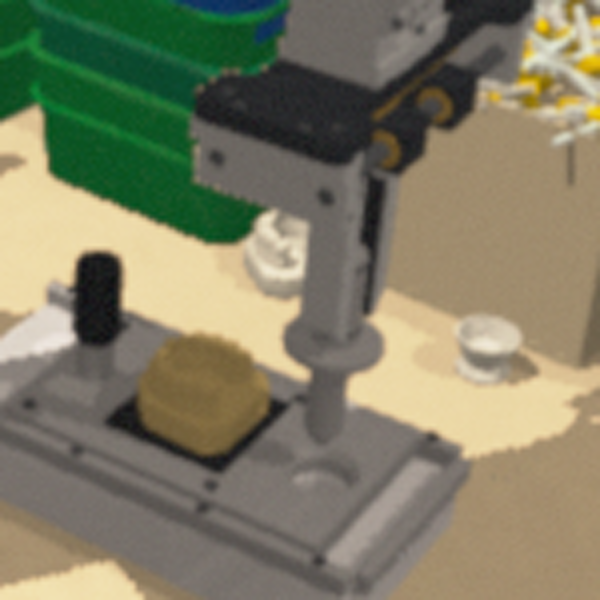

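The pin hangs upright just above the hole: its foot is at crop (321,441) and the hole at (323,477). Checking the offset using this one camera.

```bash
python3 - <<'E'
from h import *
s=load('scene'); f=lambda U,V:((U+.5)/4-.5+320,(V+.5)/4-.5+130)
for n,p,z in(('foot',(321,439),70),('collar top',(334,341),129),('hole',(324,478),54)): print(n,onz(s,*f(*p),z).round(1))
E
python3 -m crank '{"targets":[[[0,0,0,0,0,-0.004,1],[0,0,0,0,0,-0.008,1],[0,0,0,0,0,-0.012,1],[0,0,0,0,0,-0.012,1],[0,0,0,0,0,-0.012,1]]]}'
```

```text
foot [ 497.3 -114.1   70. ]
collar top [ 493.5 -117.4  129. ]
hole [ 492.5 -121.8   54. ]
clock: 10.4
position: [494.5, -117.9, 223.6]
orientation: [[-0.182, 0.983, -0.0], [0.983, 0.182, 0.0], [0.0, -0.0, -1.0]]
contact_force: [0.7, 0.3, -1.7]
finger_gap: 0.23
grip_force: 35.0
```

Pin is within about 3 mm of the hole, with the error towards -y. Shifting -1.5 mm in y and lowering in stages while watching the force.

```bash
python3 -m crank '{"targets":[[[0,0,0,0,-0.0015,-0.003,1],[0,0,0,0,-0.0015,-0.006,1],[0,0,0,0,-0.0015,-0.010,1],[0,0,0,0,-0.0015,-0.014,1],[0,0,0,0,-0.0015,-0.018,1]]]}'
python3 -m crank '{"targets":[[[0,0,0,0,0,-0.003,1],[0,0,0,0,0,-0.006,1],[0,0,0,0,0,-0.009,1],[0,0,0,0,0,-0.012,1],[0,0,0,0,0,-0.012,1]]]}'
```

```text
clock: 10.9
position: [494.4, -119.4, 205.2]
orientation: [[-0.183, 0.983, -0.0], [0.983, 0.183, 0.0], [0.0, -0.0, -1.0]]
contact_force: [-0.2, -0.5, -1.5]
finger_gap: 0.232
grip_force: 35.0
clock: 11.4
position: [494.4, -119.4, 193.2]
orientation: [[-0.183, 0.983, -0.001], [0.983, 0.183, 0.0], [0.0, -0.001, -1.0]]
contact_force: [-0.2, 0.4, -0.3]
finger_gap: 0.227
grip_force: 35.0
```

Foot is at about z=28, below the base's top face at 40, with no contact force. Continuing down.

```bash
python3 -m crank '{"targets":[[[0,0,0,0,0,-0.005,1],[0,0,0,0,0,-0.010,1],[0,0,0,0,0,-0.015,1],[0,0,0,0,0,-0.020,1],[0,0,0,0,0,-0.022,1]]]}'
python3 -m crank '{"targets":[[[0,0,0,0,0,-0.001,1],[0,0,0,0,0,-0.002,1],[0,0,0,0,0,-0.003,1],[0,0,0,0,0,-0.004,1],[0,0,0,0,0,-0.0045,1]]]}'
```

```text
clock: 11.9
position: [494.3, -119.4, 170.9]
orientation: [[-0.183, 0.983, -0.001], [0.983, 0.183, 0.0], [0.0, -0.001, -1.0]]
contact_force: [0.3, -0.7, -1.1]
finger_gap: 0.227
grip_force: 35.0
clock: 12.4
position: [494.5, -119.4, 167.1]
orientation: [[-0.183, 0.983, 0.0], [0.983, 0.183, -0.0], [-0.0, 0.0, -1.0]]
contact_force: [0.6, 0.0, -2.3]
finger_gap: 0.227
grip_force: 35.0
```

The collar is about 1.5 mm above the plate. Lowering 1 mm more, then releasing and rising.

```bash
python3 -m crank '{"targets":[[[0,0,0,0,0,-0.0005,1],[0,0,0,0,0,-0.001,1],[0,0,0,0,0,-0.001,1]]]}' | sed -n 4p
python3 -m crank '{"targets":[[[0,0,0,0,0,0,0.4],[0,0,0,0,0,0,0],[0,0,0,0,0,0,-1],[0,0,0,0,0,0,-1],[0,0,0,0,0,0,-1]]]}' | tail -2
python3 -m crank '{"targets":[[[0,0,0,0,0,0.010,-1],[0,0,0,0,0,0.040,-1],[0,0,0,0,0,0.080,-1],[0,0,0,0,0,0.120,-1],[0,0,0,0,0,0.150,-1]]]}' | tail -2
python3 -m crank '{"targets":[[[0,0,0,0,0.045,0,-1],[0,0,0,0,0.09,0,-1],[0,0,0,0,0.135,0,-1],[0,0,0,0,0.18,0,-1],[0,0,0,0,0.22,0,-1]]]}' >/dev/null
python3 -m crank '{"targets":[[[0,0,0,-0.03,0.035,0,-1],[0,0,0,-0.06,0.07,0,-1],[0,0,0,-0.06,0.07,0,-1],[0,0,0,-0.06,0.07,0,-1]]]}'
python3 - <<'E'
from h import *
im=[]
for n,w in(('scene',(210,130,450,290)),('top',(190,130,450,250))):
    d=grab(n); im.append(cv2.resize(d['frame'][w[1]:w[3],w[0]:w[2]],(780,520 if n=='scene' else 360))); 
    c=cloud(d);x,y,z=c[...,0],c[...,1],c[...,2]
    for nm,(cx,cy),zr in[('pintop',(494,-119),(93,125)),('collar',(494,-119),(56.5,75)),('short',(444,341),(78,98))]:
        q=c[(abs(x-cx)<32)&(abs(y-cy)<32)&(z>zr[0])&(z<zr[1])]
        if len(q): print(n,nm,len(q),np.round(cv2.minEnclosingCircle(q[:,:2].astype(np.float32))[0],1),np.percentile(q[:,2],[10,50,90]).round(1))
cv2.imwrite('pics/z5.png',cv2.resize(np.vstack(im),None,fx=.68,fy=.68))
E
```

```text
contact_force: [0.2, -0.6, -0.9]
finger_gap: 0.601
grip_force: 0.0
finger_gap: 0.993
grip_force: 0.0
clock: 14.6
position: [434.1, 171.1, 317.0]
orientation: [[-0.184, 0.983, 0.001], [0.983, 0.184, 0.0], [0.0, 0.001, -1.0]]
contact_force: [0.5, -0.2, 0.3]
finger_gap: 1.0
grip_force: 0.0
scene pintop 137 [ 494.3 -118.3] [ 95.3 105.3 107.5]
scene collar 374 [ 491.8 -115.6] [56.9 60.6 67.9]
scene short 82 [444.1 340.9] [79.3 89.3 93.3]
top pintop 87 [ 495.1 -117.5] [101.  103.8 106.5]
top collar 189 [ 494.7 -118.8] [57.  58.9 62.4]
top short 88 [445.4 342.6] [86.3 90.  92.6]
```

View pics/z5.png

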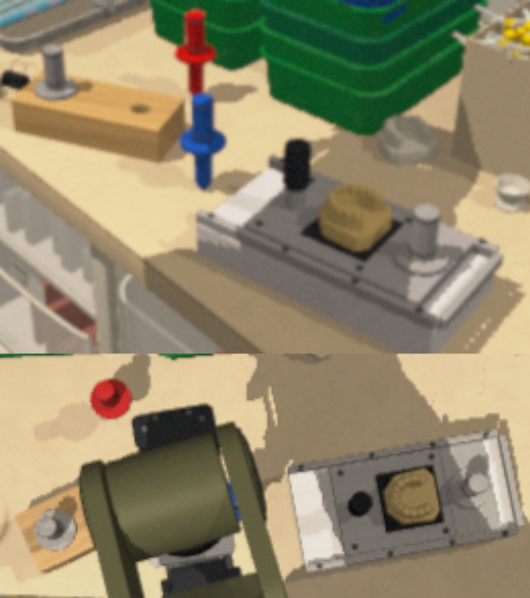

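The long pin is upright through the plate, top at about 105 mm and collar at 59 mm, so it is seated. The short pin is unmoved and the robot is clear.

```bash
python3 -c "
from cell import bot;print(bot.sign_off())"
```

```text
the job is handed in; nothing more can be done
None
```

I slid the carriage until the holes lined up, put the long pin down through both until its collar sat on the plate, left the short pin in the rack, and handed the job in at about 15 s; the verdict was not shown.

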